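# Unlock the bead scale and hold the case ready above its pan

### The arm

A 6-joint arm with a two-finger parallel gripper is mounted at the origin on the work surface. World frame = base frame: x ahead of the robot, y to its left, z up, the work surface at z = 0. Lengths are in m, angles in rad, forces in N, time in s.
With the tool pointing down it reaches from about 0.425 to 0.95 m from the base axis. Payload 3.5 kg.
Tool frame: the origin (TCP) lies midway between the tips of the shut fingers; the grasp point (between the pads) lies 19 mm behind it; z points along the fingers, y is the line along which they close (so a half turn about z gives the same grasp; the last joint's range is limited). The gripper opens to 85 mm and grips with 20 to 120 N. Pads are 22 mm wide; open, the fingers measure 114 mm over their backs; the gripper's body (76 mm by 85 mm) begins 54 mm behind the grasp point. The pads swing forward as they close: fully open they stand 13 mm farther back than shut.
Start: joints at [1.07, 0.286, 1.577, -0, 1.279, -0.15], TCP at [0.232, 0.634, 0.231] pointing down, gripper open.
Joint ranges: [-2.77, 2.77], [-0.9, 2.22], [0.21, 2.48], [-1.53, 4.67], [0.24, 2.81], [-2.84, 2.84]. Speed limits (rad/s): [2.79, 2.79, 3.14, 3.14, 3.14, 3.14].

### API

Orientations are given as a unit quaternion [x, y, z, w].
In Python, from plant import ctrl, cams, order gives the robot as it stands.
- The arm moves only by the tool move_arm, never from a script. Its argument "plan" is one flat list of numbers, 7 for each row, row after row: the shift along the world's x, y, z in mm, then the turn, a rotation vector about the world's x, y, z in degrees, then the finger opening in mm, from 0 to 85.4. A call has 1 to 12 rows; each row shifts and turns the commanded pose from where the row before left it; what a row does not reach is not made up. A row lasts 1/10 s, in which the tool goes at most 50 mm and 8.59 degrees, less where a joint would pass 70% of its speed; a pose out of reach is approached as far as the arm can. A call is refused whole if a number of a shift passes 50 or a number of a turn 8.59, either way. A call with a gripper value outside its range is refused whole. The fingers move at their own pace and stop on an object; "newtons" is the grip in N (left out, the last holds). Time passes only in rows, so rows that do not move let the fingers close. It gives the time, the measured TCP pose, the force, the opening and the grip force at its end, in the units of the state.
- ctrl.get_state(): the state, without advancing time (a new reading comes with each control period).
- cams.read_camera(name): name is "side" or "top" or "wrist"; returns a dict with "color" (384x512x3 uint8, red, green, blue), "fov_y" (degrees; the focal length in pixels is half the picture's height over the tangent of half this angle, whatever the lens; pixels are square), "cx", "cy" (the principal point, pixels), "origin" and "orientation" of the camera in the world; the wrist camera has in their place "T_tool_cam" (4x4, takes a point from camera to tool coordinates, whose origin is the TCP and whose axes are the flange's). Camera axes: x right, y up, looking along -z (the intrinsics and any distortion apply to the point x, -y, -z); pixel columns grow to the right and rows downward; lengths in m; the calibration is good to about 2 mm. The wrist camera is an equidistant fisheye: a pixel r from the principal point sees the ray r / f radians off the axis. A picture is of the moment at which its call begins: read the wrist's pose just before it. There is no depth.
- order.sign_off(): hands the job in; it is judged then, once.
The state is a dict: "time": time; "qpos": joint angles; "dq": joint speeds; "joint_efforts": joint torques, N m; "eef_pos": TCP position; "tcp_rot": TCP orientation; "contact_force": force on the tool from outside, world axes, zero at the start; "wrist_torque": the same for the moment, N m; "opening": opening from 0.0 (shut) to 1.0 (fully open); "finger_force": force on a finger pad.
Only numpy, scipy, OpenCV 4.12 (cv2) and the standard library are available. Lean on these libraries where they do the work, as an engineer would, in place of code of your own. Each camera call takes 0.05 s, during which the arm holds its last target. There are 200 camera calls.

### The job

First slide the scale's black transport lock grip all the way to its end stop on the left (seen from the robot). Then pick up the long rectangular bead case, carry it over the top of the row of stacked bead boxes without touching the row, and finish while holding it still in the gripper, level, centred and lined up lengthwise with the scale's oblong pan, hovering about 15 mm above it. Nothing may touch the pan, and leave the square case, the round case and the wooden ring cone where they are.

Things in the scene. Friction and masses are not known exactly. Their poses are not given: they have to be found in the camera images.
- scale: the counter scale, a grey plastic housing fixed to the table, 220 mm along its x, 170 mm along its y, top face 45 mm above the table. Origin: centre of its underside; z up. The lock track lies on top along y at x = -80 mm (the side nearer the robot), the pan at x = +45 mm. It stands beyond the row of stacked boxes, to the robot's left, turned up to 20 degrees
- pan_top (a point): centre of the upper face of the scale's flat oblong steel pan, 80 mm along x, 120 mm along y, 4 mm thick, its upper face 58 mm above the table; axes as the scale's (y is the pan's long axis)
- lock_grip (a point): a point on the axis of the black transport lock grip, an upright block 26 mm along x, 20 mm along y, 34 mm tall, standing on its 3 mm high track (34 x 100 mm) on the scale's top; the point lies 20 mm above its foot and 14 mm below its top, 69 mm above the table. Axes as the scale's; the grip slides along +y. Nothing taller than the display and track stands within 60 mm of the grip
- lock (a joint): travel of the transport lock along the scale's +y (to the left seen from the robot): 0 = locked end, 0.050 m = unlocked end stop. It starts between 0 and 0.020, takes about 1.5 N to slide, has no spring and stays where it is left
- case_center (a point): centre (half-way up) of the long rectangular frosted plastic bead case, loose, closed, 46 mm along x, 90 mm along y, 44 mm tall, 0.11 to 0.22 kg; z up. It stands flat on the table to the robot's right
- case: the same long bead case; origin at the centre of its underside, axes as for case_center
- row: the row of stacked bead boxes in a wooden rack, fixed, 300 mm along its x, 90 mm along its y, 100 mm high with a flat top, between the cases and the scale. Origin: centre of its underside; z up
- pan: the same pan as a solid; origin at the centre of its underside, 54 mm above the table, axes as the scale's
- square_case: bystander: square frosted bead case, loose, 60 x 60 mm, 40 mm tall; origin at the centre of its underside
- round_case: bystander: round frosted bead case, loose, 64 mm across, 42 mm tall; origin at the centre of its underside
- ring_cone: bystander: wooden cone for rings, loose, 56 mm across its foot, 80 mm tall; origin at the centre of its underside
Things that resemble listed ones, but are neither listed nor needed, are in the scene too. What is shaped like the case but yellow is not meant.

How it is judged:
By the outcome, as a careful person would: the job done as asked, in the order asked, and still so for the second after the job is handed in, while the arm keeps its last pose, push and grip.
It also fails if it takes over 69 s, if anything falls off the work surface, if the arm or the gripper's body presses on something with over 40 N, if the wrist force passes 120 N, or if a joint passes its speed limit or range.

## Working session

There is one attempt and no reset: what is moved stays moved. The work goes in short steps, Python scripts to look and compute and a tool call to move; the robot and the scene stay as the last step left them, time stands still between calls to the robot, and variables do not carry over. Pictures are saved under pics/ and viewed, at most 10 in all, crops included, and the job is handed in when it is done.

Besides the shell and the picture viewer there is one more tool, called after ">>>" as a command line: name --argument value ..., lists and objects as JSON in quotes. move_arm: Moves the arm, as the interface text tells. Its arguments: {"type":"object","properties":{"plan":{"type":"array","items":{"type":"number"}},"newtons":{"type":"number"}},"required":["plan"]}

```bash
mkdir -p pics; cat > h.py <<'E'
import numpy as np, cv2
from scipy.spatial.transform import Rotation as R
from plant import ctrl, cams, order
def ray(c,u,v,name='top'):
    f=c['color'].shape[0]/2/np.tan(np.radians(c['fov_y']/2))
    d=np.array([u-c['cx'],-(v-c['cy']),-f]);
    return np.array(c['origin']),R.from_quat(c['orientation']).apply(d/np.linalg.norm(d))
def onplane(c,u,v,z):
    o,d=ray(c,u,v); return o+d*(z-o[2])/d[2]
def proj(c,p):
    f=c['color'].shape[0]/2/np.tan(np.radians(c['fov_y']/2))
    q=R.from_quat(c['orientation']).inv().apply(np.array(p)-c['origin'])
    return np.array([c['cx']+f*q[0]/-q[2],c['cy']-f*q[1]/-q[2]])
E
python3 - <<'E'
from h import *
for n in ['top','side','wrist']:
    c=cams.read_camera(n); cv2.imwrite(f'pics/{n}0.png',cv2.resize(c['color'][:,:,::-1],None,fx=1.5,fy=1.5) if n!='wrist' else c['color'][:,:,::-1])
    print(n,{k:v for k,v in c.items() if k!='color'})
print(ctrl.get_state())
E
```

```text
top {'fov_y': 55.661614648481375, 'cx': 251.10615313501418, 'cy': 193.63413782309632, 'origin': array([ 0.50676034, -0.06258179,  0.8982586 ]), 'orientation': array([-0.04143128,  0.03373341,  0.71644163, -0.69559823])}
side {'fov_y': 53.80807149173502, 'cx': 258.4723298702265, 'cy': 197.0895086121663, 'origin': array([ 0.36659375, -0.77536622,  0.7086223 ]), 'orientation': array([ 0.41467356, -0.06403306, -0.14316442,  0.89635348])}
wrist {'fov_y': 65.70646984690485, 'cx': 249.44241285762467, 'cy': 190.8284742159573, 'T_tool_cam': array([[ 0.00202634,  0.95644288,  0.2919125 ,  0.07490851],
       [ 0.99999631, -0.00141039, -0.00232048,  0.00105564],
       [-0.0018077 ,  0.29191613, -0.95644221, -0.14365794],
       [ 0.        ,  0.        ,  0.        ,  1.        ]])}
{'time': 0.15, 'qpos': array([ 1.06998349e+00,  2.87027221e-01,  1.57784196e+00, -6.61410893e-08,
        1.27859777e+00, -1.49983803e-01]), 'dq': array([-0.00064821, -0.00238018, -0.00592518, -0.0004909 , -0.00138765,
       -0.00081701]), 'joint_efforts': array([ 6.37255362e-04, -4.06605470e+01, -2.93142039e+01, -1.30292919e-04,
        3.91911948e-03,  5.20845916e-06]), 'eef_pos': array([0.23169551, 0.63344521, 0.23022088]), 'tcp_rot': array([ 1.74516224e-01,  9.84653853e-01, -8.87977885e-04, -2.99562653e-04]), 'contact_force': array([ 0.16672117,  0.15522302, -0.35556597]), 'wrist_torque': array([-0.02622142, -0.0306071 , -0.04722275]), 'finger_force': 0.0, 'opening': 0.9964781205571094}
```

View pics/top0.png

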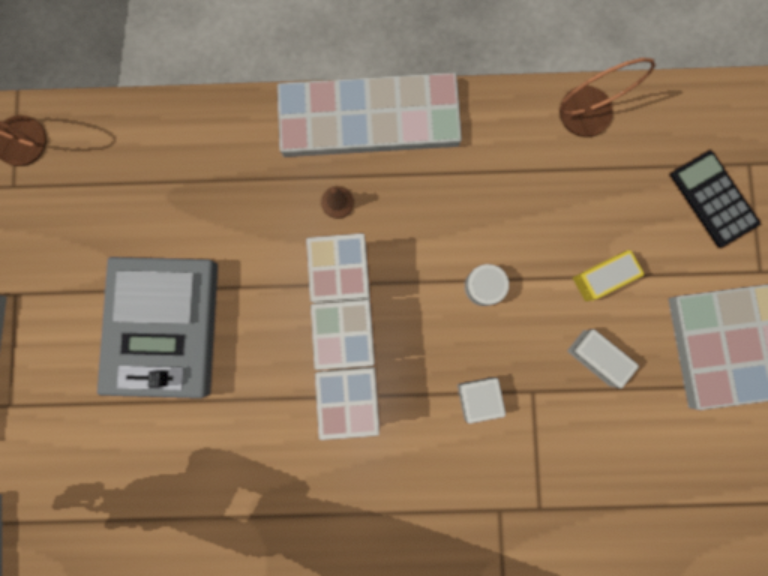

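View pics/side0.png

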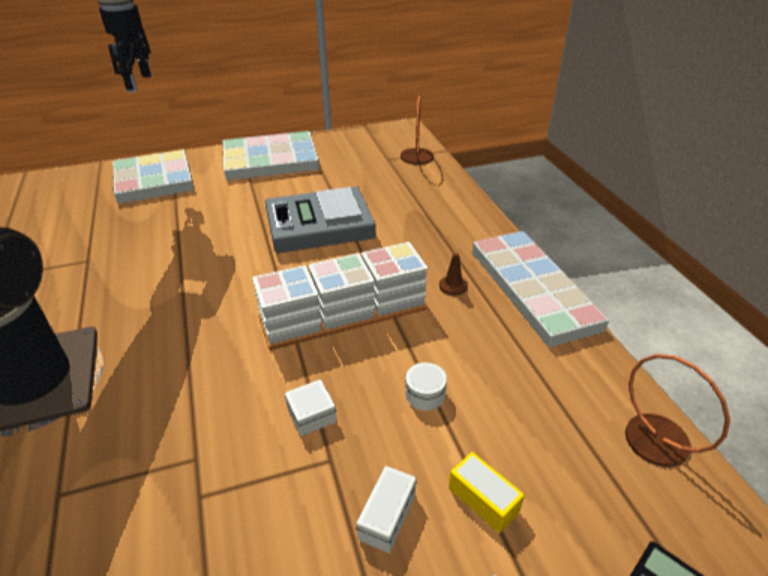

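The top picture shows the scale at (157,327) with its pan at (153,297), the lock grip at (158,378), and the box row at (343,335). The case candidates are the white long case (606,358), the yellow decoy (610,275), the square case (483,400) and the round case (488,285). The description fits the white oblong one at (606,358). In the side view it is at (387,508) and the grip is at (283,214).

```bash
cat > m.py <<'E'
from h import *
c=cams.read_camera('top'); im=c['color']; hsv=cv2.cvtColor(im,cv2.COLOR_RGB2HSV)
def blob(mask,seed,box=45):
    m=mask.astype(np.uint8); n,l,st,ce=cv2.connectedComponentsWithStats(m)
    best=min((i for i in range(1,n) if st[i,4]>60),key=lambda i:np.hypot(*(ce[i]-seed)))
    cs,_=cv2.findContours((l==best).astype(np.uint8),cv2.RETR_EXTERNAL,cv2.CHAIN_APPROX_NONE)
    return max(cs,key=cv2.contourArea)
def meas(name,mask,seed,z):
    k=blob(mask,np.array(seed))[:,0,:]
    p=np.array([onplane(c,u,v,z)[:2] for u,v in k])
    r=cv2.minAreaRect((p*1000).astype(np.float32)); b=cv2.boxPoints(r)
    e=sorted([b[1]-b[0],b[2]-b[1]],key=np.linalg.norm)
    a=np.degrees(np.arctan2(e[1][1],e[1][0]))
    print(name,'ctr',np.round(r[0],1),'size',np.round([np.linalg.norm(x) for x in e],1),'long axis deg',round((a)%180,1))
S,V=hsv[...,1],hsv[...,2]
print('hsv',[hsv[v,u].tolist() for u,v in [(404,239),(395,245),(102,198),(75,245),(105,252),(325,190)]])
E
cat > m1.py <<'E'
from m import *
lo=(S<45)
meas('case',lo&(V>170),(404,239),.044)
meas('square',lo&(V>170),(322,267),.040)
meas('round',lo&(V>170),(325,190),.042)
meas('pan',lo&(V>140),(102,198),.058)
meas('housing',(hsv[...,0]>80)&(V<140)&(V>60)|(lo&(V>60)),(104,218),.045)
meas('track',lo&(V>140),(100,251),.048)
g=V<50
meas('griptop',g,(106,252),.082)
meas('display',g,(101,229),.045)
cv2.imwrite('pics/crop.png',np.hstack([cv2.resize(im[205:285,360:460,::-1],None,fx=3.8,fy=3.8),cv2.resize(im[190:270,55:155,::-1],None,fx=3.8,fy=3.8)]))
E
python3 m1.py
```

```text
hsv [[30, 10, 178], [27, 19, 119], [60, 2, 165], [75, 4, 122], [150, 4, 61], [30, 8, 181]]
case ctr [ 482.5 -406.3] size [43.6 87. ] long axis deg 48.3
square ctr [ 422.8 -212.6] size [57.6 57.8] long axis deg 8.9
round ctr [ 605.3 -229.6] size [59.6 61.4] long axis deg 88.3
pan ctr [597.9 295.2] size [ 79.1 119.4] long axis deg 86.9
housing ctr [552.5 294.8] size [169.3 216.2] long axis deg 177.5
track ctr [473.4 311.4] size [34.5 81.9] long axis deg 88.4
griptop ctr [522.8 268. ] size [24.6 58.6] long axis deg 88.4
display ctr [523.5 283. ] size [25.7 61.2] long axis deg 88.4
```

View pics/crop.png

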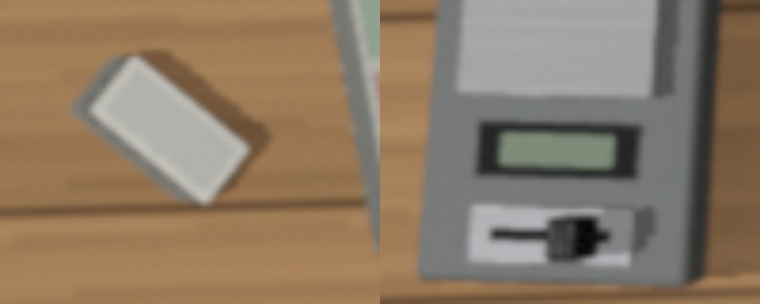

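The crops show the plain white long case with no yellow, so it is the right one. They also show the grip's dark block at full-image pixel (104–106,252) on its track. I'll move above and to the right of the grip with the fingers shut, then look with the wrist camera.

>>> move_arm --plan '[24,-39,0,0,0,8.5,0,24,-39,0,0,0,8.5,0,24,-39,0,0,0,0,0,24,-39,0,0,0,0,0,24,-39,0,0,0,0,0,24,-39,0,0,0,0,0,24,-39,0,0,0,0,0,24,-39,0,0,0,0,0,24,-39,0,0,0,0,0,24,-39,0,0,0,0,0,0,0,-30,0,0,0,0,0,0,0,0,0,0,0]'

```text
time: 1.4
eef_pos: [0.4701, 0.2419, 0.1974]
tcp_rot: [0.029, 1.0, -0.001, -0.004]
contact_force: [-1.0, -0.1, -1.1]
opening: -0.004
finger_force: 0.0
```

```bash
cat >> h.py <<'E'
def wproj(c,s,pts):
    T=np.array(c['T_tool_cam']); Rt=R.from_quat(s['tcp_rot'])
    q=(Rt.inv().apply(np.atleast_2d(pts)-s['eef_pos'])-T[:3,3])@T[:3,:3]
    f=c['color'].shape[0]/2/np.tan(np.radians(c['fov_y']/2))
    x,y,z=q[:,0],-q[:,1],-q[:,2]; r=np.hypot(x,y); th=np.arctan2(r,z)
    return np.c_[c['cx']+f*th*x/r,c['cy']+f*th*y/r]
def wplane(c,s,u,v,z):
    f=c['color'].shape[0]/2/np.tan(np.radians(c['fov_y']/2))
    a=np.array([u-c['cx'],v-c['cy']]); r=np.linalg.norm(a); th=r/f
    d=np.array([np.sin(th)*a[0]/r,-np.sin(th)*a[1]/r,-np.cos(th)])
    T=np.array(c['T_tool_cam']); Rt=R.from_quat(s['tcp_rot'])
    o=Rt.apply(T[:3,3])+s['eef_pos']; d=Rt.apply(T[:3,:3]@d); return o+d*(z-o[2])/d[2]
E
python3 - <<'E'
from h import *
s=ctrl.get_state(); c=cams.read_camera('wrist')
cv2.imwrite('pics/w1.png',cv2.resize(c['color'][:,:,::-1],None,fx=1.5,fy=1.5)); print(s['eef_pos'],s['contact_force'])
t=cams.read_camera('top'); print(onplane(t,103.7,252.4,.082))
print(wproj(c,s,[[.4726,.2983,.048],[.4726,.280,.082]])*1.5)
E
```

```text
[0.47011798 0.24187604 0.19740717] [-0.96362789 -0.10245225 -1.05062249]
[0.47219956 0.27747791 0.082     ]
[[454.46846988 266.00549098]
 [434.51385734 280.96221077]]
```

View pics/w1.png

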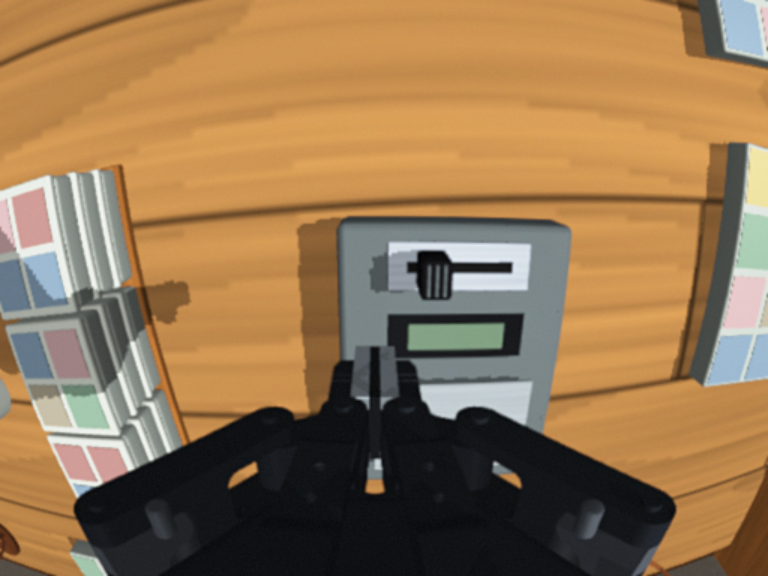

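The wrist view shows the grip top at (435,280), which matches the predicted (434.5,281), so the grip is at x≈472, y≈277. The fingertips at (375,370) are to the right of the grip. I'll lower beside it.

>>> move_arm --plan '[2,-5,-40,0,0,0,0,0,0,-40,0,0,0,0,0,0,-40,0,0,0,0,0,0,-14,0,0,0,0,0,0,0,0,0,0,0,0,0,0,0,0,0,0]'

```text
time: 2.1
eef_pos: [0.4753, 0.2399, 0.0694]
tcp_rot: [0.027, 1.0, 0.0, 0.002]
contact_force: [0.9, 1.2, 0.8]
opening: 0.002
finger_force: 0.0
```

>>> move_arm --plan '[0,8,-2,0,0,0,0,0,8,0,0,0,0,0,0,8,0,0,0,0,0,0,8,0,0,0,0,0,0,8,0,0,0,0,0,0,4,0,0,0,0,0,0,0,0,0,0,0,0]'

```text
time: 2.8
eef_pos: [0.4736, 0.2837, 0.0652]
tcp_rot: [0.027, 1.0, 0.0, -0.0]
contact_force: [-0.7, 0.2, 0.5]
opening: -0.003
finger_force: 0.0
```

```bash
cat > look.py <<'E'
from h import *
import sys
s=ctrl.get_state(); c=cams.read_camera('wrist')
cv2.imwrite(sys.argv[1],c['color'][:,:,::-1]); print(s['eef_pos'],s['contact_force'])
E
python3 look.py pics/w2.png
```

```text
[0.47358806 0.28366208 0.06515385] [-0.69399411  0.15735719  0.46379311]
```

View pics/w2.png

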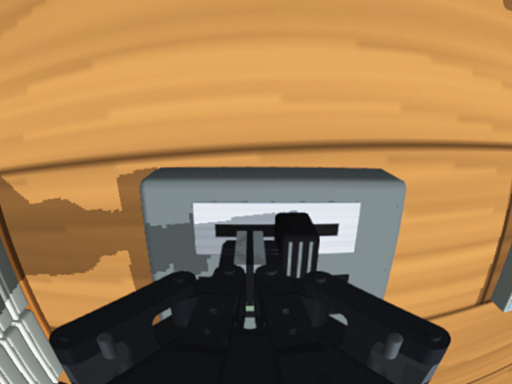

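The wrist view shows the fingers (250,245) against the grip (297,240), which has moved to mid-slot. The slot runs from 215 to 338. I'll keep pushing.

>>> move_arm --plan '[0,5,0,0,0,0,0,0,5,0,0,0,0,0,0,5,0,0,0,0,0,0,0,0,0,0,0,0]'

```text
time: 3.25
eef_pos: [0.4737, 0.2985, 0.0652]
tcp_rot: [0.027, 1.0, 0.0, -0.0]
contact_force: [-0.2, 0.4, 0.2]
opening: 0.0
finger_force: 0.0
```

>>> move_arm --plan '[0,4,0,0,0,0,0,0,4,0,0,0,0,0,0,0,0,0,0,0,0]'

```text
time: 3.55
eef_pos: [0.4739, 0.3022, 0.0653]
tcp_rot: [0.025, 1.0, -0.005, -0.001]
contact_force: [0.5, -15.2, 4.5]
opening: 0.0
finger_force: 7.6
```

>>> move_arm --plan '[0,2,0,0,0,0,0,0,2,0,0,0,0,0,0,0,0,0,0,0,0]'

```text
time: 3.85
eef_pos: [0.4739, 0.3027, 0.0654]
tcp_rot: [0.025, 1.0, -0.009, -0.002]
contact_force: [-0.1, -26.4, 9.2]
opening: 0.002
finger_force: 13.4
```

The force jumped to 26 N at y≈302, which is the end stop. I'll back off, go up and verify.

>>> move_arm --plan '[0,-15,0,0,0,0,0,0,-20,0,0,0,0,0,0,-10,40,0,0,0,0,0,0,50,0,0,0,0,0,0,50,0,0,0,0,0,-20,40,0,0,0,85,0,0,0,0,0,0,85]'

```text
time: 4.55
eef_pos: [0.4775, 0.2454, 0.2538]
tcp_rot: [0.028, 1.0, 0.003, 0.007]
contact_force: [0.2, -0.2, -0.1]
opening: 0.331
finger_force: 0.0
```

```bash
python3 - <<'E'
from h import *
s=ctrl.get_state(); c=cams.read_camera('wrist')
cv2.imwrite('pics/w3.png',cv2.resize(c['color'][:,:,::-1],None,fx=1.5,fy=1.5)); print(s['eef_pos'],s['contact_force'])
for y in (.320,.325): print(wproj(c,s,[[.474,y,.082]])*1.5)
E
```

```text
[0.47746417 0.24539346 0.25379828] [ 0.15525433 -0.16384308 -0.10108503]
[[471.64499773 244.73183127]]
[[478.22393399 244.46429582]]
```

View pics/w3.png

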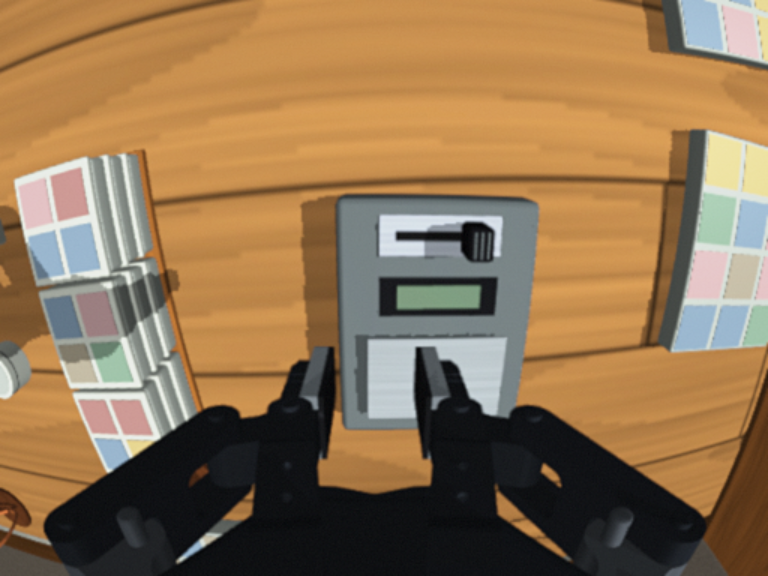

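The wrist view shows the grip at (480,242), at the left end of the slot, and the pan (437,375) is clear. The lock is done. Next I'll move above the case while rotating the tool so it closes across the case's width.

>>> move_arm --plan '[0,-46,0,0,0,-8.5,85,0,-46,0,0,0,-8.5,85,0,-46,0,0,0,-8.5,85,0,-46,0,0,0,-8.5,85,0,-46,0,0,0,-8.5,85,0,-46,0,0,0,-8.5,85,0,-46,0,0,0,-8.5,85,0,-46,0,0,0,-8.5,85,0,-46,0,0,0,-8.5,85,0,-46,0,0,0,-8.5,85,0,-46,0,0,0,-8.5,85,0,-46,0,0,0,-8.5,85]'

```text
time: 5.8
eef_pos: [0.4734, -0.3079, 0.2432]
tcp_rot: [0.796, 0.606, 0.0, -0.002]
contact_force: [1.3, -0.5, -0.2]
opening: 0.995
finger_force: 0.0
```

>>> move_arm --plan '[0,-40,-20,0,0,-8.5,85,0,-40,-20,0,0,-8.5,85,0,-19,-10,0,0,-8.5,85,0,0,0,0,0,0,85,0,0,0,0,0,0,85]'

```text
time: 6.3
eef_pos: [0.4736, -0.4051, 0.1934]
tcp_rot: [0.908, 0.419, -0.0, -0.002]
contact_force: [0.2, 0.1, 0.9]
opening: 0.997
finger_force: 0.0
```

```bash
cat > st.py <<'E'
from h import *
s=ctrl.get_state(); r=R.from_quat(s['tcp_rot']).as_matrix()
print(np.round(s['eef_pos']*1000,1),'yaw_y',np.degrees(np.arctan2(r[1,1],r[0,1])),'z axis',r[:,2].round(4),'q',s['qpos'].round(2),s['contact_force'].round(1))
# rotvec to make tool z = -world z
a=np.cross(r[:,2],[0,0,-1]); print('level rotvec deg',np.degrees(a).round(2))
E
python3 - <<'E'
from st import *
c=cams.read_camera('wrist'); im=c['color']; cv2.imwrite('pics/w4.png',cv2.resize(im[:,:,::-1],None,fx=1.5,fy=1.5))
ctr=np.array([.4825,-.4063,.044]); l=np.array([np.cos(np.radians(48.3)),np.sin(np.radians(48.3)),0]); w=np.array([-l[1],l[0],0])
print((wproj(c,s,[ctr+a*.045*l+b*.023*w for a,b in((1,1),(1,-1),(-1,-1),(-1,1))])*1.5).round())
E
```

```text
[ 473.6 -405.1  193.4] yaw_y -40.493712563232755 z axis [-0.0017  0.0034 -1.    ] q [-0.87  0.21  1.74  0.    1.2  -0.16] [0.2 0.1 0.9]
level rotvec deg [-0.2 -0.1 -0. ]
[[354. 193.]
 [424. 195.]
 [418. 323.]
 [353. 322.]]
```

View pics/w4.png

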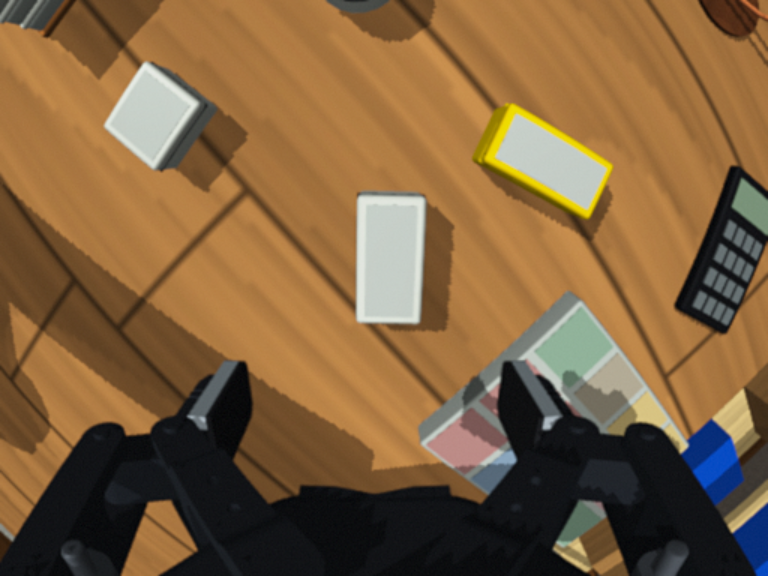

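The wrist view shows the white case with corners (356,194), (425,194), (420,324) and (357,323), within about 2 px of the prediction. The yellow decoy is at (555,160). A bead tray lies at lower right with its near corners at (420,435) and (575,293), so I need to check clearance to it.

```bash
python3 - <<'E'
from st import *
c=cams.read_camera('wrist')
P=[wplane(c,s,u/1.5,v/1.5,.044) for u,v in((356,194),(425,194),(420,324),(357,323))]
m=np.mean(P,0); print('case',m*1000); d=P[0]+P[1]-P[2]-P[3]; print(np.degrees(np.arctan2(d[1],d[0])))
yw=R.from_quat(s['tcp_rot']).as_matrix()
for z in(0,.04):
  for u,v in((420,435),(575,293),(555,160),(475,160)):
    q=wplane(c,s,u/1.5,v/1.5,z); e=(q-m); l=np.array([.665,.747,0]);w=np.array([.747,-.665,0]); print(z,u,v,(q*1000).round(),'along l,w',(e@l*1000).round(),(e@w*1000).round())
E
```

```text
[ 474.1 -404.9  194.5] yaw_y -40.456336604380965 z axis [-6.0e-04  1.8e-03 -1.0e+00] q [-0.87  0.21  1.74  0.    1.2  -0.16] [0.1 0.1 0.3]
level rotvec deg [-0.11 -0.03 -0.  ]
case [ 483.93476851 -407.84237134   44.        ]
49.29469987641416
0 420 435 [ 395. -561.    0.] along l,w -174.0 36.0
0 575 293 [ 583. -540.    0.] along l,w -33.0 162.0
0 555 160 [ 632. -438.    0.] along l,w 76.0 130.0
0 475 160 [ 579. -398.    0.] along l,w 71.0 64.0
0.04 420 435 [ 410. -536.   40.] along l,w -145.0 30.0
0.04 575 293 [ 575. -517.   40.] along l,w -21.0 141.0
0.04 555 160 [ 619. -427.   40.] along l,w 75.0 114.0
0.04 475 160 [ 572. -392.   40.] along l,w 71.0 55.0
```

Everything is clear. The case centre is about (483.5,-407) with its long axis at about 48.8°. Descending.

>>> move_arm --plan '[5,-1,-40,0,0,-0.7,85,4,-1,-40,0,0,0,85,0,0,-40,0,0,0,85,0,0,-35,0,0,0,85,0,0,-20,0,0,0,85,0,0,-8,0,0,0,85,0,0,0,0,0,0,85,0,0,0,0,0,0,85]'

```text
time: 7.2
eef_pos: [0.4841, -0.4086, 0.0143]
tcp_rot: [0.911, 0.413, 0.0, 0.002]
contact_force: [-0.9, -0.4, 0.6]
opening: 0.989
finger_force: 0.0
```

```bash
python3 st.py
```

```text
[ 484.1 -408.6   14.3] yaw_y -41.23653302720614 z axis [ 0.0021 -0.0024 -1.    ] q [-0.86  0.45  1.8   0.    0.89 -0.14] [-0.9 -0.4  0.6]
level rotvec deg [0.14 0.12 0.  ]
```

>>> move_arm --plan '[0,1,-8,0,0,0,85,0,0,0,0,0,0,85,0,0,0,0,0,0,40,0,0,0,0,0,0,40,0,0,0,0,0,0,40,0,0,0,0,0,0,40,0,0,0,0,0,0,40,0,0,0,0,0,0,40]' --newtons 45

```text
time: 8.0
eef_pos: [0.4833, -0.4076, 0.0049]
tcp_rot: [0.911, 0.412, 0.0, 0.001]
contact_force: [1.0, -0.1, 1.7]
opening: 0.533
finger_force: 47.9
```

```bash
python3 st.py
```

```text
[ 483.3 -407.6    4.9] yaw_y -41.301538917008784 z axis [ 9.0e-04 -1.1e-03 -1.0e+00] q [-0.86  0.46  1.8  -0.    0.87 -0.14] [ 1.  -0.1  1.7]
level rotvec deg [0.06 0.05 0.  ]
```

Gripped: the opening is 45.5 mm, matching the case width. Lifting.

>>> move_arm --plan '[0,0,10,0,0,0,40,0,0,25,0,0,0,40,0,0,40,0,0,0,40,0,0,40,0,0,0,40,0,0,40,0,0,0,40,0,0,30,0,0,0,40,0,0,15,0,0,0,40,0,0,0,0,0,0,40]'

```text
time: 8.8
eef_pos: [0.4835, -0.4077, 0.2068]
tcp_rot: [0.911, 0.412, 0.001, 0.002]
contact_force: [-0.4, -0.2, -1.7]
opening: 0.534
finger_force: 47.5
```

```bash
python3 - <<'E'
from st import *
c=cams.read_camera('side'); cv2.imwrite('pics/s5.png',c['color'][:,:,::-1])
E
```

```text
[ 483.5 -407.7  206.8] yaw_y -41.29488606540293 z axis [ 0.0027 -0.0031 -1.    ] q [-0.86  0.21  1.71  0.    1.21 -0.14] [-0.4 -0.2 -1.7]
level rotvec deg [0.18 0.15 0.  ]
```

View pics/s5.png

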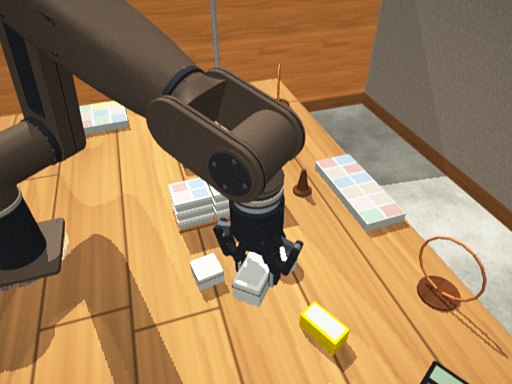

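The side view shows the white case (253,278) held level between the fingers and clear of the table. Carrying it over the row.

>>> move_arm --plan '[3,20,0,0,0,3.2,40,6,35,0,0,0,3.2,40,7,45,0,0,0,3.2,40,7,45,0,0,0,3.2,40,7,45,0,0,0,3.2,40,7,45,0,0,0,3.2,40,7,45,0,0,0,3.2,40,7,45,0,0,0,3.2,40,7,45,0,0,0,3.2,40,7,45,0,0,0,3.2,40,7,45,0,0,0,3.2,40,7,45,0,0,0,3.2,40]'

```text
time: 10.05
eef_pos: [0.56, 0.0998, 0.2007]
tcp_rot: [0.724, 0.69, -0.002, -0.002]
contact_force: [1.7, -0.4, -2.2]
opening: 0.536
finger_force: 47.5
```

>>> move_arm --plan '[7,45,0,0,0,0,40,7,45,0,0,0,0,40,6,40,0,0,0,0,40,6,30,0,0,0,0,40,5,20,0,0,0,0,40,4,10,0,0,0,0,40,0,0,0,0,0,0,40,0,0,0,0,0,0,40]'

```text
time: 10.85
eef_pos: [0.5963, 0.2869, 0.2026]
tcp_rot: [0.725, 0.689, -0.002, -0.0]
contact_force: [0.8, -0.7, -1.4]
opening: 0.532
finger_force: 47.5
```

```bash
python3 st.py; cat m1.py | grep -n pan; python3 - <<'E'
from st import *
c=cams.read_camera('wrist'); t=cams.read_camera('top')
a=cv2.resize(c['color'][:,:,::-1],(800,600))[:,:]; b=cv2.resize(t['color'][150:290,30:190,::-1],None,fx=4,fy=4)
cv2.imwrite('pics/w6.png',np.hstack([cv2.resize(c['color'][:,:,::-1],(400,300)),cv2.resize(b,(343,300))]))
E
```

```text
[596.3 286.9 202.6] yaw_y -2.9232990871028672 z axis [-0.0029 -0.0015 -1.    ] q [ 0.3   0.28  1.64 -0.    1.23  0.35] [ 0.8 -0.7 -1.4]
level rotvec deg [ 0.08 -0.17  0.  ]
6:meas('pan',lo&(V>140),(102,198),.058)
[596.3 286.9 202.6] yaw_y -2.9232990871028672 z axis [-0.0029 -0.0015 -1.    ] q [ 0.3   0.28  1.64 -0.    1.23  0.35] [ 0.8 -0.7 -1.4]
level rotvec deg [ 0.08 -0.17  0.  ]
```

View pics/w6.png

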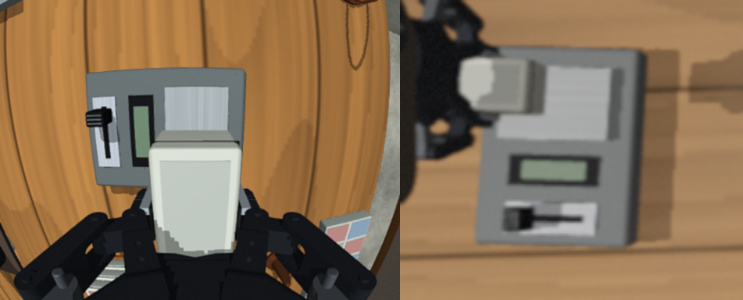

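The case is held above the pan with the pan's left end visible ahead, the row is behind, and the lock is still at the left end. Now I'll cross-check the pan position using the saved wrist picture w3 and its pose.

```bash
python3 - <<'E'
from st import *
c=cams.read_camera('wrist'); im=cv2.cvtColor(cv2.imread('pics/w3.png'),cv2.COLOR_BGR2HSV)
s3=dict(eef_pos=np.array([.47746,.24539,.2538]),tcp_rot=np.array([.028,.9996,.003,.007]))
P=lambda u,v,z:wplane(c,s3,(u+.5)/1.5-.5,(v+.5)/1.5-.5,z)*1000
for n,z,pts in(('track',.048,((378,214),(503,217),(502,257),(379,254))),('pan near edge',.058,((368,338),(507,338),(500,418))),('grip',.082,((478,232),))):
    print(n,[P(u,v,z)[:2].round(1) for u,v in pts])
# current view: pan far/left end, saved scale 400/512
w=c['color']; h=cv2.cvtColor(w,cv2.COLOR_RGB2HSV); m=((h[...,1]<30)&(h[...,2]>140)).astype(np.uint8)
for v in (120,135,150):
    r=np.where(m[v,195:310])[0]+195; print(v,r.min(),r.max(),[ (wplane(c,s,u,v,.058)[:2]*1000).round(1) for u in(r.min(),r.max())])
for u in (225,250,280):
    r=np.where(m[60:160,u])[0]+60; print(u,r.min(),(wplane(c,s,u,r.min(),.058)[:2]*1000).round(1))
E
sed -i 's/^print.*hsv.*//' m.py; python3 - <<'E'
from m import *
im=cv2.imread('pics/top0.png'); im=cv2.resize(im,(512,384),interpolation=cv2.INTER_AREA); hsv=cv2.cvtColor(im,cv2.COLOR_BGR2HSV);S,V=hsv[...,1],hsv[...,2]
k=blob((S<45)&(V>140),np.array((102,198)))
a=cv2.boxPoints(cv2.minAreaRect(k)); print([(p.round(1).tolist(),(onplane(c,*p,.058)[:2]*1000).round(1).tolist()) for p in a])
E
```

```text
[596.7 286.6 203.7] yaw_y -2.9725558463159887 z axis [-1.3e-03 -7.0e-04 -1.0e+00] q [ 0.29  0.28  1.63 -0.    1.23  0.35] [-0.4  0.7 -1.4]
level rotvec deg [ 0.04 -0.07  0.  ]
track [array([451.3, 251.1]), array([457.7, 352.3]), array([491.2, 352. ]), array([483.8, 250.2])]
pan near edge [array([552.2, 237.5]), array([560.5, 356.4]), array([643.7, 356. ])]
grip [array([462.6, 323.1])]
120 210 291 [array([561.4, 348. ]), array([640. , 344.1])]
135 210 290 [array([560.4, 333.3]), array([638.6, 329.4])]
150 210 290 [array([559.3, 318.4]), array([638.2, 314.4])]
225 111 [576.6 355.8]
250 111 [600.6 354.4]
280 111 [629.5 353.3]
[([75.0, 181.0], [638.9, 357.5]), ([127.0, 181.0], [635.1, 235.0]), ([127.0, 215.0], [555.5, 234.4]), ([75.0, 215.0], [559.0, 355.7])]
```

Wrist now, wrist before and the top view all agree: pan centre ≈(598,295), yaw ≈ -3.2°. Lowering to TCP z = 4.9 + 73 ≈ 78 mm.

>>> move_arm --plan '[1,5,-20,0,0,-0.2,40,0,3,-30,0,0,0,40,0,0,-30,0,0,0,40,0,0,-20,0,0,0,40,0,0,-12,0,0,0,40,0,0,-6,0,0,0,40,0,0,0,0,0,0,40,0,0,0,0,0,0,40,0,0,0,0,0,0,40]'

```text
time: 11.95
eef_pos: [0.599, 0.2962, 0.0882]
tcp_rot: [0.726, 0.688, 0.001, 0.001]
contact_force: [-0.2, -0.5, -3.4]
opening: 0.534
finger_force: 47.5
```

```bash
python3 st.py
```

```text
[599.  296.2  88.2] yaw_y -3.1015885759947985 z axis [ 2.9e-03  9.0e-04 -1.0e+00] q [0.31 0.41 1.69 0.   1.03 0.36] [-0.2 -0.5 -3.4]
level rotvec deg [-0.05  0.17  0.  ]
```

>>> move_arm --plan '[-1,-1,-5,0,0,0,40,0,0,-5,0,0,0,40,0,0,0,0,0,0,40,0,0,0,0,0,0,40,0,0,0,0,0,0,40]'

```text
time: 12.45
eef_pos: [0.597, 0.2949, 0.0763]
tcp_rot: [0.726, 0.688, 0.0, 0.0]
contact_force: [0.0, 0.3, -2.1]
opening: 0.534
finger_force: 47.5
```

```bash
python3 - <<'E'
from st import *
w=cams.read_camera('side'); t=cams.read_camera('wrist')
u,v=proj(w,[.598,.295,.08]).astype(int); print(u,v)
a=w['color'][max(v-75,0):v+75,u-90:u+90,::-1]
cv2.imwrite('pics/f.png',np.hstack([cv2.resize(a,(400,333)),cv2.resize(t['color'][:,:,::-1],(400,333))]))
E
```

```text
[597.  294.9  76.3] yaw_y -3.096561449699083 z axis [ 0.  0. -1.] q [ 0.31  0.42  1.7  -0.    1.02  0.36] [ 0.   0.3 -2.1]
level rotvec deg [-0.  0.  0.]
225 127
```

View pics/f.png

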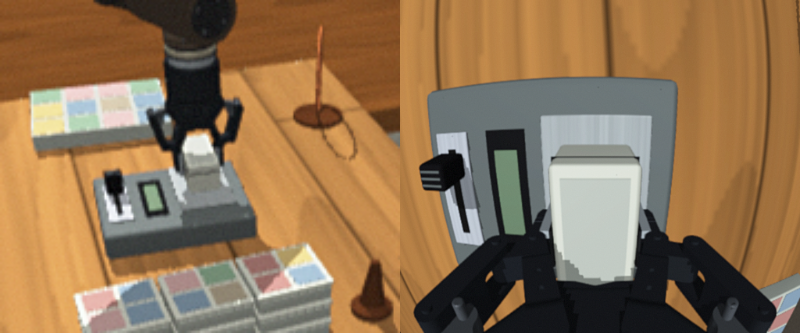

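The final view shows the case centred over the pan. The pan edges are at 540–655 and the case edges at 552–640, and they run parallel. The lock is at its left end and the row and cone are untouched. A small trim, then hand-in.

>>> move_arm --plan '[1,0,1.5,0,0,0,40,0,0,0,0,0,0,40,0,0,0,0,0,0,40,0,0,0,0,0,0,40,0,0,0,0,0,0,40]'

```text
time: 13.05
eef_pos: [0.5979, 0.2949, 0.0778]
tcp_rot: [0.726, 0.688, -0.0, -0.0]
contact_force: [0.1, -0.2, -2.2]
opening: 0.534
finger_force: 47.5
```

```bash
python3 st.py; python3 -c "
from h import *
print(order.sign_off())"
```

```text
[597.9 294.9  77.8] yaw_y -3.0985194631791453 z axis [-1.e-04 -1.e-04 -1.e+00] q [ 0.31  0.42  1.7  -0.    1.02  0.36] [ 0.1 -0.2 -2.2]
level rotvec deg [ 0.   -0.01  0.  ]
the job is handed in; nothing more can be done
None
```

I've handed the job in: the transport lock is at its left end stop, and the long white case is held level, centred and lined up about 15 mm above the pan, with no contact seen with the row, the pan or the other cases and cone.

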